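# Stand the signal pole in its block and hold it raised

## Robot

A 6-joint arm with a two-finger parallel gripper is mounted at the origin on a cart in front of the work surface, level with it; the furniture and walls round the work are solid. World frame = base frame: x ahead of the robot, y to its left, z up, the work surface at z = 0. Lengths are in m, angles in degrees, forces in N, time in s.
With the tool pointing down it reaches from about 0.25 to 0.725 m from the base axis. Payload 9.7 kg.
Tool frame: the origin (TCP) lies midway between the tips of the shut fingers; the grasp point (between the pads) lies 19 mm behind it (bot.pinch_z is the distance from the TCP to the grasp point, in m); z points along the fingers, y is the direction in which the jaws open and shut (so a half turn about z gives the same grasp; the last joint's range is limited). The gripper opens to 85 mm and grips with 20 to 120 N. Pads are 22 mm wide; open, the fingers measure 114 mm over their backs; the gripper's body (76 mm by 85 mm) begins 54 mm behind the grasp point. The pads swing forward as they close: fully open they stand 13 mm farther back than shut.
Start: joints at [70.989, 4.979, 10.078, 95.1, 0, 90], TCP at [0.179, 0.52, 0.231] pointing down, gripper open.
Joint ranges: [-179.16, 179.16], [-48.56, 103.87], [-65.8, 70.77], [-126.05, 130.52], [-82.76, 87.17], [-180, 180]. Speed limits (degrees/s): [127.2, 127.2, 147.25, 180, 180, 180].

## Interface

Orientations are given as [roll, pitch, yaw] about the fixed x, y, z axes, in that order (R = Rz(yaw) Ry(pitch) Rx(roll)).
In Python, from workcell import bot, imaging gives the robot as it stands.
- The arm moves only by the tool servo_tool, never from a script. Its argument "moves" is a list that holds one entry, the list of rows, each a list of 7 numbers: the turn, a rotation vector about the tool's x, y, z in rad, then the shift along the tool's x, y, z in cm, then the finger opening in cm, from 0 to 8.54. A call has 1 to 12 rows; each row shifts and turns the pose as measured when the row begins, along the tool's axes as they then stand; what a row does not reach is not made up. A row lasts 1/12 s, in which the tool goes at most 41.7 mm and 7.16 degrees, less where a joint would pass 70% of its speed; a pose out of reach is approached as far as the arm can. A call is refused whole if a number of a shift passes 4.17 or a number of a turn 0.125, either way. A call with a gripper value outside its range is refused whole. The fingers move at their own pace and stop on an object; "force" is the grip in N (left out, the last holds). Time passes only in rows, so rows that do not move let the fingers close. It gives the time, the measured TCP pose, the force and the opening at its end, in the units of the state.
- bot.get_obs(): the state, without advancing time (a new reading comes with each control period).
- imaging.camera(name): name is "scene" or "top" or "wrist"; returns the picture (420x560x3 uint8, blue, green, red); there is no depth.
- imaging.calibration(name): a dict with "fx", "fy", "cx", "cy" (pixels), "camera_from_world" (4x4, takes a point from world to camera coordinates). Camera axes: x right, y down, z forward; pixel columns grow to the right and rows downward; lengths in m; the calibration is good to about 2 mm. A picture is of the moment at which its call begins: read the wrist's pose just before it. calibration takes no time and is no camera call; for the wrist camera it gives the pose at the moment of the call.
- bot.job_done(): hands the job in, once; it reports no verdict.
The state is a dict: "time": time; "q": joint angles; "qd": joint speeds; "joint_efforts": joint torques, N m; "ee_pos": TCP position; "tcp_rot": TCP orientation; "wrist_force": force on the tool from outside, world axes, zero at the start; "torque": the same for the moment, N m; "opening": finger opening in m.
Only numpy, scipy, OpenCV 4.12 (cv2) and the standard library are available. Lean on these libraries where they do the work, as an engineer would, in place of code of your own. Each camera call takes 0.05 s, during which the arm holds its last target.

## Task

Take the telescopic signal pole with the green head out of the blue storage rack and, keeping it shut on the way, stand it in the yellow-ringed socket of the dark steel block, foot fully down. Then squeeze in the red button on its head, draw the head straight up past the first stop to the second stop (9 cm up, as far as it goes) and keep it held up there with the foot still in the socket: it is spring-loaded, so the program finishes while holding it. Leave the chilli jar, the garlic and the two black plugs in the rack alone.

Things in the scene. Friction and masses are not known exactly. Their poses are not given: they have to be found in the camera images.
- pole: the telescopic pole: a steel lower tube 28 mm in diameter, 112 mm long with a black collar 31 mm in diameter at its top, foot tapered over the last 8 mm to 20 mm; origin at the centre of the underside of the foot, z up along the pole. It is loose, about 0.7 kg in all (0.6 kg of it the tube). The green head sits on top; shut, the pole is 161 mm tall. It stands in one of the rack's three holes, foot on the hole's floor.
- pole_foot (a point): centre of the underside of the pole's foot
- pole_grip (a point): centre of the green head (half-way up). The head is a block 34 mm along its x, 26 mm along its y and 45 mm tall, its centre 138.5 mm above the foot when shut; axes as those of the pole. The red button sits on its +y face. Gripped across x (the plain ribbed faces), the head stays locked to the tube and the whole pole can be carried by it; gripped across y, the grip presses the button in and the head is free to slide on the tube (lifted then, the heavy tube would slide out).
- button_face (a point): centre of the outer face of the red button, 12 mm wide and 24 mm tall, level with the head's centre; it stands 5 mm proud of the head's +y face when out, flush when pressed
- pole_button (a joint): how far the button is pressed in, m: 0 out, 0.005 flush with the head. About 6 N presses it fully; it springs out. The head is unlocked above 0.003. Released, it catches again when shut and at the first stop, but not at the second.
- pole_head (a joint): how far the head is drawn out of the tube, m: 0 shut, 0.045 first stop (catches only if the button is let out there), 0.09 second stop (a hard end). A spring of 1.5 N shut to 2.4 N fully out draws it back; head and spring together take about 3.5 N to hold up. Pulled on beyond the second stop, the whole pole lifts at about 7 N.
- socket_mouth (a point): centre of the mouth of the socket in the top of the dark steel block (110 x 110 x 55 mm, fixed to the table), marked by a yellow ring; z up. The socket is 32 mm wide and 45 mm deep (its floor is 10 mm above the table), with a small chamfer.
- rack_top (a point): centre of the top of the blue storage rack (66 x 200 x 62 mm, fixed), on the mouth of its middle hole; the three holes, 62 mm apart along its y, are 32 mm wide and 52 mm deep (floor 10 mm above the table).
- plug_0: a black blanking plug in another hole of the rack, its 36 mm head standing 9 mm above the rack's top; origin at the centre of its underside
- plug_1: the other black blanking plug, alike
- jar_mid (a point): centre of the chilli jar (65 mm in diameter, 94 mm tall, black lid), loose on the table
- garlic_mid (a point): middle of the garlic bulb (60 mm wide, 59 mm tall), loose on the table

How it is judged:
By the outcome, as a careful person would: the job done as asked, in the order asked, and still so for the second after the job is handed in, while the arm keeps its last pose, push and grip.
It also fails if it takes over 64 s, if anything falls off the work surface, if the arm or the gripper's body presses on something with over 40 N, if the wrist force passes 120 N, or if a joint passes its speed limit or range.

## Working session

There is one attempt and no reset: what is moved stays moved. The work goes in short steps, Python scripts to look and compute and a tool call to move; the robot and the scene stay as the last step left them, time stands still between calls to the robot, and variables do not carry over. Pictures are saved under pics/ and viewed, and the job is handed in when it is done.

Besides the shell and the picture viewer there is one more tool, called after "Request:" by a JSON object that holds its "fn" and its "kwargs". servo_tool: Moves the arm, as the interface text tells. Its arguments: {"type":"object","properties":{"moves":{"type":"array","items":{"type":"array","items":{"type":"array","items":{"type":"number"}}}},"force":{"type":"number"}},"required":["moves"]}

```bash
ls; mkdir -p pics; python3 - <<'E'
from workcell import bot, imaging
import cv2,numpy as np
o=bot.get_obs();print(o, bot.pinch_z)
for n in ["scene","top","wrist"]:
    c=imaging.calibration(n);print(n,c['fx'],c['fy'],c['cx'],c['cy'],np.round(c['camera_from_world'],4).tolist())
    cv2.imwrite(f"pics/{n}0.png",imaging.camera(n))
E
```

```text
pics
{'time': 0.0, 'q': array([ 7.09906835e+01,  5.01232501e+00,  1.00348268e+01,  9.51004194e+01,
       -3.63923189e-04,  9.00002853e+01]), 'qd': array([-0.05923098,  0.05366527, -0.05683655, -0.04082043, -0.11690369,
       -0.01242892]), 'joint_efforts': array([ 2.36086606e-03, -5.20382273e+01,  4.64810729e+01,  1.63963909e-02,
       -2.67964765e-05, -1.22708244e-05]), 'ee_pos': array([0.17907315, 0.51978607, 0.23057466]), 'tcp_rot': array([-1.79922082e+02,  3.64310777e-04,  1.60990399e+02]), 'wrist_force': array([-0.25358418,  0.19459032, -0.03781927]), 'torque': array([ 0.03638134, -0.04367724, -0.01502394]), 'opening': 0.08515029377674067} 0.0187
scene 399.6384058099996 399.6384058099996 288.1946692935675 216.70107392283208 [[0.4501, -0.8927, -0.0197, -0.2472], [-0.5672, -0.2688, -0.7785, 0.4237], [0.6897, 0.3616, -0.6274, 0.5792], [0.0, 0.0, 0.0, 1.0]]
top 465.7560400183022 465.7560400183022 273.6522242538852 211.90567712865285 [[-0.0166, -0.9999, -0.0049, 0.0178], [-0.9978, 0.0169, -0.0648, 0.5717], [0.0648, 0.0038, -0.9979, 1.0352], [0.0, 0.0, 0.0, 1.0]]
wrist 332.30129160711925 332.30129160711925 277.5738007196491 206.44549401129856 [[0.3262, 0.9453, -0.0004, -0.5506], [0.9107, -0.3142, 0.2682, -0.0333], [0.2534, -0.0879, -0.9634, 0.3774], [0.0, 0.0, 0.0, 1.0]]
```

View pics/scene0.png

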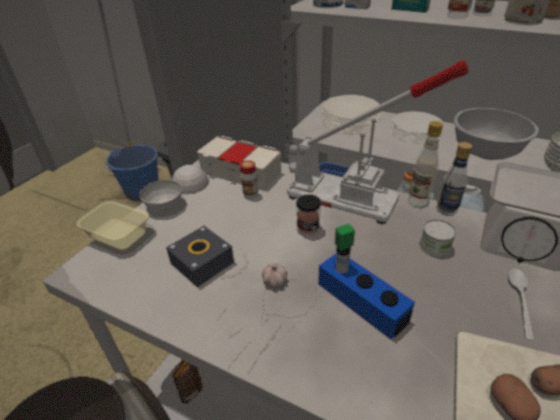

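View pics/top0.png

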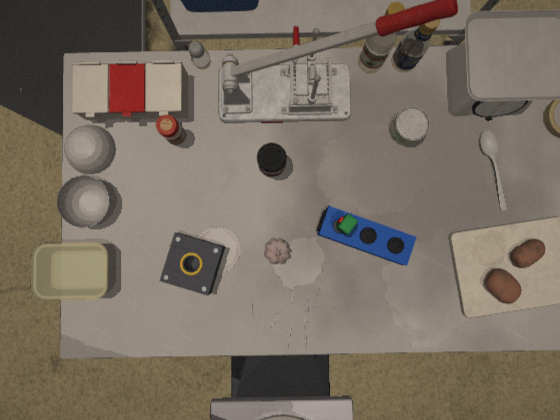

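View pics/wrist0.png

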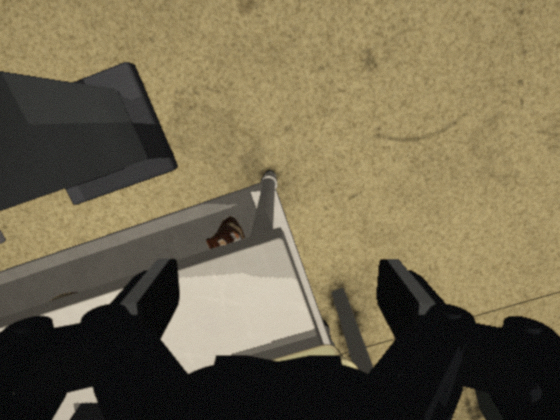

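The scene view shows the pole at about (345,240) in the far-left hole of the rack, with the plugs at (365,281) and (388,298). The socket is at (199,246). In the top view the head is at (347,225), the socket ring at (191,264), the jar at (271,158) and the garlic at (277,251). I'll zoom in on these.

```bash
python3 - <<'E'
import cv2,numpy as np
t=cv2.imread('pics/top0.png');s=cv2.imread('pics/scene0.png')
a=cv2.resize(t[195:275,300:430],None,fx=6,fy=6,interpolation=cv2.INTER_CUBIC)
b=cv2.resize(s[210:340,300:420],None,fx=4.6,fy=4.6,interpolation=cv2.INTER_CUBIC)
cv2.imwrite('pics/tz.png',a);cv2.imwrite('pics/sz.png',b)
E
```

```text
(no output)
```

View pics/tz.png

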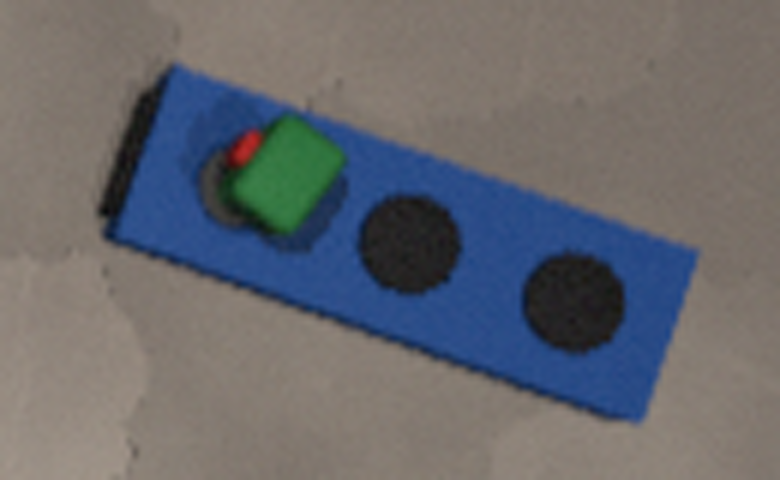

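View pics/sz.png

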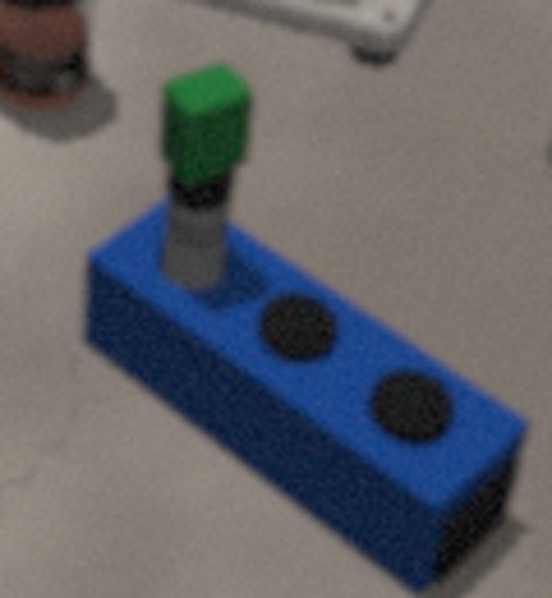

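The top zoom shows the green head with the red button on its upper-left face. The plugs are in the middle and right holes. Next I'll write the measuring helpers.

```bash
cat > h.py <<'E'
import cv2,numpy as np
def ray(c,u,v):
    T=np.array(c['camera_from_world']);R=T[:3,:3];t=T[:3,3]
    d=R.T@np.array([(u-c['cx'])/c['fx'],(v-c['cy'])/c['fy'],1.]);return -R.T@t,d/np.linalg.norm(d)
def onz(c,u,v,z):
    o,d=ray(c,u,v);return o+d*(z-o[2])/d[2]
def tri(rs):
    A=np.zeros((3,3));b=np.zeros(3)
    for o,d in rs:
        P=np.eye(3)-np.outer(d,d);A+=P;b+=P@o
    X=np.linalg.solve(A,b);return X,[np.linalg.norm((np.eye(3)-np.outer(d,d))@(X-o)) for o,d in rs]
def proj(c,p):
    T=np.array(c['camera_from_world']);q=T[:3,:3]@p+T[:3,3];return c['cx']+c['fx']*q[0]/q[2],c['cy']+c['fy']*q[1]/q[2]
def hsv(im,lo,hi):
    return cv2.inRange(cv2.cvtColor(im,cv2.COLOR_BGR2HSV),np.array(lo),np.array(hi))
def blobs(m,mn=15):
    n,l,st,ce=cv2.connectedComponentsWithStats(m)
    return [(st[i].tolist(),ce[i].round(2).tolist()) for i in range(1,n) if st[i][4]>=mn]
def biggest(m):
    cs,_=cv2.findContours(m,cv2.RETR_EXTERNAL,cv2.CHAIN_APPROX_NONE);return max(cs,key=cv2.contourArea)
E
python3 - <<'E'
from h import *
from workcell import imaging
im={n:cv2.imread(f'pics/{n}0.png') for n in('top','scene')};C={n:imaging.calibration(n) for n in im}
for n in im:
    print(n,'green',blobs(hsv(im[n],[45,100,40],[80,255,255])),'yel',blobs(hsv(im[n],[18,120,60],[32,255,255])))
    print(' blue',blobs(hsv(im[n],[105,130,40],[125,255,255]),200)); print(' red',blobs(hsv(im[n],[0,150,80],[8,255,255])|hsv(im[n],[172,150,80],[180,255,255]),4))
g=hsv(im['top'],[45,100,40],[80,255,255]);k=biggest(g);r=cv2.minAreaRect(k);print(r)
for p in cv2.boxPoints(r): print(p,onz(C['top'],*p,0.171))
print('c',onz(C['top'],*r[0],0.171))
E
```

```text
top green [([337, 215, 20, 19, 235], [346.92, 223.91])] yel [([385, 2, 20, 13, 135], [394.56, 7.77]), ([419, 20, 21, 15, 92], [428.18, 27.23]), ([180, 253, 22, 23, 177], [190.41, 263.37])]
 blue [([318, 206, 98, 59, 2085], [367.73, 236.72])]
 red [([376, 0, 82, 34, 1232], [415.35, 14.64]), ([293, 27, 7, 18, 94], [295.56, 35.81]), ([109, 64, 36, 52, 1711], [126.7, 88.58]), ([157, 115, 20, 20, 187], [166.48, 125.11]), ([339, 217, 5, 5, 15], [340.67, 218.93])]
scene green [([336, 225, 18, 25, 347], [344.33, 236.48])] yel [([429, 122, 13, 14, 146], [434.62, 128.35]), ([457, 145, 14, 14, 123], [462.99, 151.47]), ([188, 239, 22, 15, 164], [198.29, 246.3])]
 blue [([320, 255, 94, 83, 3208], [364.84, 295.17])]
 red [([411, 61, 57, 31, 382], [439.32, 75.57]), ([219, 143, 36, 26, 465], [237.68, 154.11])]
((346.5400085449219, 223.780029296875), (14.600000381469727, 18.200000762939453), 36.869895935058594)
[335.24002 226.68002] [ 0.53146542 -0.11071868  0.171     ]
[346.16    212.12003] [ 0.55925107 -0.13251828  0.171     ]
[357.84    220.88004] [ 0.54192996 -0.15459432  0.171     ]
[346.92    235.44003] [ 0.51421451 -0.13278184  0.171     ]
c [ 0.53669622 -0.13265027  0.171     ]
```

```bash
python3 - <<'E'
from h import *
from workcell import imaging
C={n:imaging.calibration(n) for n in('top','scene')}
im={n:cv2.imread(f'pics/{n}0.png') for n in C}
def t(a,b,l): X,r=tri([ray(C['top'],*a),ray(C['scene'],*b)]);print(l,X.round(4),np.round(r,4));return X
m={}
for n in C:
    y=hsv(im[n],[18,120,60],[32,255,255]); y[:200]=0; e=cv2.fitEllipse(cv2.convexHull(biggest(y)));m[n]=e[0];print(n,e)
t(m['top'],m['scene'],'ring')
# blue top: rack corners top image (zoom coords/6)
tc=[(300+x/6,195+y/6) for x,y in [(175,65),(698,250),(640,422),(105,237)]]
for p in tc: print('rackcorner',onz(C['top'],*p,.062).round(4))
sc=[(300+x/4.6,210+y/4.6) for x,y in [(170,200),(525,425),(437,505),(88,255)]]
for a,b in zip([tc[0],tc[1],tc[2],tc[3]],sc): t(a,b,'corner')
# plugs
for a,b in [((410,244),(298,327)),((574,302),(412,405))]:
    t((300+a[0]/6,195+a[1]/6),(300+b[0]/4.6,210+b[1]/4.6),'plug')
# head centre (scene blob centroid) vs top face
o,d=ray(C['scene'],344.33,236.48)
t((346.5,223.8),(300+208/4.6,210+82/4.6),'headtop')
E
```

```text
top ((190.68138122558594, 263.49920654296875), (22.16454315185547, 22.76335334777832), 38.0445556640625)
scene ((198.2691192626953, 246.2117462158203), (14.430375099182129, 22.011577606201172), 76.54255676269531)
ring [0.4607 0.1895 0.0547] [0.0006 0.0006]
rackcorner [ 0.5803 -0.1126  0.062 ]
rackcorner [ 0.5104 -0.299   0.062 ]
rackcorner [ 0.4492 -0.276   0.062 ]
rackcorner [ 0.5186 -0.0859  0.062 ]
corner [ 0.58   -0.1117  0.0534] [0.0021 0.0021]
corner [ 0.5102 -0.2991  0.0595] [0.0007 0.0007]
corner [ 0.4494 -0.2758  0.0637] [0.0003 0.0003]
corner [ 0.5198 -0.0885  0.0598] [0.0027 0.0027]
plug [ 0.5143 -0.195   0.0667] [0.0004 0.0004]
plug [ 0.4926 -0.2528  0.0672] [0.0003 0.0003]
headtop [ 0.5375 -0.1345  0.1704] [0.002 0.002]
```

The socket mouth is at (0.461, 0.190, 0.055), and its height agrees with the 55 mm block. The head top is at (0.537, -0.134, 0.170), against an expected 0.171. The head's yaw is about -38° and the rack top is at about 0.06. Next I'll make a row planner and go above the pole.

```bash
cat > plan.py <<'E'
import numpy as np,sys
from scipy.spatial.transform import Rotation as R
from workcell import bot
def plan(p,yaw,n,show=True):
    o=bot.get_obs();P=o['ee_pos'].copy();r,pt,y=o['tcp_rot'];dy=(yaw-y+180)%360-180
    M=R.from_euler('xyz',[r,pt,y],degrees=True)
    G=R.from_euler('xyz',[180,0,y+dy],degrees=True)
    rv=(M.inv()*G).as_rotvec()
    d=(np.array(p)-P)/n
    print('t',round(o['time'],2),'P',P.round(4),'rot',o['tcp_rot'].round(2),'dy',round(dy,1),'W',o['wrist_force'].round(1),'op',round(o['opening'],4))
    if n>0 and show:
        for i in range(n):
            Mi=M*R.from_rotvec(rv*i/n);print(np.r_[(rv/n).round(4),(Mi.inv().apply(d)*100).round(2)].tolist())
if __name__=='__main__':
    a=[float(x) for x in sys.argv[1:]];plan(a[:3],a[3],int(a[4]))
E
python3 plan.py 0.537 -0.134 0.25 52 24
```

```text
t 0.15 P [0.1791 0.5199 0.2308] rot [-179.95   -0.    160.99] dy -109.0 W [ 0.2 -0.9 -0.1] op 0.0854
[-0.0, 0.0, 0.0793, -2.3, -2.09, -0.08]
[-0.0, 0.0, 0.0793, -2.46, -1.9, -0.08]
[-0.0, 0.0, 0.0793, -2.6, -1.7, -0.08]
[-0.0, 0.0, 0.0793, -2.73, -1.49, -0.08]
[-0.0, 0.0, 0.0793, -2.83, -1.27, -0.08]
[-0.0, 0.0, 0.0793, -2.93, -1.04, -0.08]
[-0.0, 0.0, 0.0793, -3.0, -0.81, -0.08]
[-0.0, 0.0, 0.0793, -3.05, -0.57, -0.08]
[-0.0, 0.0, 0.0793, -3.09, -0.32, -0.08]
[-0.0, 0.0, 0.0793, -3.1, -0.08, -0.08]
[-0.0, 0.0, 0.0793, -3.1, 0.17, -0.08]
[-0.0, 0.0, 0.0793, -3.08, 0.41, -0.08]
[-0.0, 0.0, 0.0793, -3.04, 0.66, -0.08]
[-0.0, 0.0, 0.0793, -2.97, 0.89, -0.08]
[-0.0, 0.0, 0.0793, -2.89, 1.13, -0.08]
[-0.0, 0.0, 0.0793, -2.8, 1.35, -0.08]
[-0.0, 0.0, 0.0793, -2.68, 1.57, -0.08]
[-0.0, 0.0, 0.0793, -2.55, 1.78, -0.08]
[-0.0, 0.0, 0.0793, -2.4, 1.97, -0.08]
[-0.0, 0.0, 0.0793, -2.23, 2.16, -0.08]
[-0.0, 0.0, 0.0793, -2.06, 2.33, -0.08]
[-0.0, 0.0, 0.0793, -1.87, 2.48, -0.08]
[-0.0, 0.0, 0.0793, -1.66, 2.62, -0.08]
[-0.0, 0.0, 0.0793, -1.45, 2.75, -0.08]
```

Request:
{"fn": "servo_tool", "kwargs": {"moves": [[[0,0,0.08,-2.3,-2.1,-0.1,8.5],[0,0,0.08,-2.5,-1.9,-0.1,8.5],[0,0,0.08,-2.6,-1.7,-0.1,8.5],[0,0,0.08,-2.7,-1.5,-0.1,8.5],[0,0,0.08,-2.8,-1.3,-0.1,8.5],[0,0,0.08,-2.9,-1.0,-0.1,8.5],[0,0,0.08,-3.0,-0.8,-0.1,8.5],[0,0,0.08,-3.0,-0.6,-0.1,8.5],[0,0,0.08,-3.1,-0.3,-0.1,8.5],[0,0,0.08,-3.1,-0.1,-0.1,8.5],[0,0,0.08,-3.1,0.2,-0.1,8.5],[0,0,0.08,-3.1,0.4,-0.1,8.5]]]}}

```text
time: 1.15
ee_pos: [0.3536, 0.1789, 0.2389]
tcp_rot: [-179.7, 0.3, 104.1]
wrist_force: [1.1, 1.5, 0.1]
opening: 0.0849
```

```bash
python3 plan.py 0.537 -0.134 0.25 52 12
```

```text
t 1.15 P [0.3536 0.1789 0.2389] rot [-179.71    0.29  104.07] dy -52.1 W [1.1 1.5 0.1] op 0.0849
[-0.0002, 0.0006, 0.0757, -2.9, 0.85, -0.08]
[-0.0002, 0.0006, 0.0757, -2.83, 1.07, -0.08]
[-0.0002, 0.0006, 0.0757, -2.74, 1.28, -0.09]
[-0.0002, 0.0006, 0.0757, -2.64, 1.48, -0.09]
[-0.0002, 0.0006, 0.0757, -2.52, 1.67, -0.09]
[-0.0002, 0.0006, 0.0757, -2.38, 1.86, -0.09]
[-0.0002, 0.0006, 0.0757, -2.23, 2.04, -0.09]
[-0.0002, 0.0006, 0.0757, -2.07, 2.2, -0.09]
[-0.0002, 0.0006, 0.0757, -1.9, 2.35, -0.09]
[-0.0002, 0.0006, 0.0757, -1.72, 2.49, -0.09]
[-0.0002, 0.0006, 0.0757, -1.53, 2.61, -0.09]
[-0.0002, 0.0006, 0.0757, -1.32, 2.72, -0.09]
```

Request:
{"fn": "servo_tool", "kwargs": {"moves": [[[0,0,0.076,-2.9,0.9,-0.1,8.5],[0,0,0.076,-2.8,1.1,-0.1,8.5],[0,0,0.076,-2.7,1.3,-0.1,8.5],[0,0,0.076,-2.6,1.5,-0.1,8.5],[0,0,0.076,-2.5,1.7,-0.1,8.5],[0,0,0.076,-2.4,1.9,-0.1,8.5],[0,0,0.076,-2.2,2.0,-0.1,8.5],[0,0,0.076,-2.1,2.2,-0.1,8.5],[0,0,0.076,-1.9,2.4,-0.1,8.5],[0,0,0.076,-1.7,2.5,-0.1,8.5],[0,0,0.076,-1.5,2.6,-0.1,8.5],[0,0,0.076,-1.3,2.7,-0.1,8.5]]]}}

```text
time: 2.15
ee_pos: [0.5361, -0.1559, 0.2515]
tcp_rot: [180.0, 0.4, 49.0]
wrist_force: [0.4, 0.6, 1.0]
opening: 0.0849
```

```bash
python3 plan.py 0.537 -0.134 0.25 52 1; python3 - <<'E'
from h import *
from workcell import bot,imaging
c=imaging.calibration('wrist');i=imaging.camera('wrist');cv2.imwrite('pics/w1.png',i)
print(bot.get_obs()['q'].round(1))
g=hsv(i,[45,80,30],[85,255,255]);print(blobs(g))
T=np.array(c['camera_from_world']);print((-T[:3,:3].T@T[:3,3]).round(4))
r=cv2.minAreaRect(biggest(g));print(r)
np.save('w1c.npy',c,allow_pickle=True)
print(proj(c,[.537,-.134,.171]))
E
```

```text
t 2.15 P [ 0.5361 -0.1559  0.2515] rot [179.96   0.37  48.96] dy 3.0 W [0.4 0.6 1. ] op 0.0849
[0.0005, 0.0064, -0.053, 1.72, -1.37, 0.13]
[-16.3   7.1  14.5  97.5  -0.4 115.2]
[([235, 162, 49, 46, 1859], [259.5, 186.27])]
[ 0.5805 -0.1029  0.3926]
((259.1116943359375, 184.5634307861328), (43.60319519042969, 48.447994232177734), 85.91438293457031)
(np.float64(259.40951602711544), np.float64(190.91575088194082))
```

View pics/w1.png

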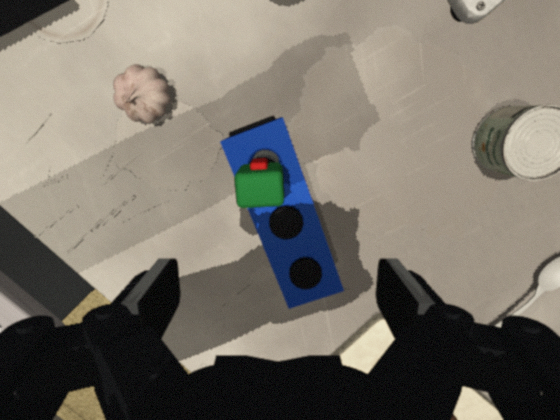

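The wrist view shows the head at (260,185), the button at (259,164) and the plugs at (286,222) and (305,272). I'll zoom in to get the top face.

```bash
python3 - <<'E'
from h import *
i=cv2.imread('pics/w1.png')
cv2.imwrite('pics/w1z.png',cv2.resize(i[140:225,210:310],None,fx=7,fy=7,interpolation=cv2.INTER_CUBIC))
E
```

```text
(no output)
```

View pics/w1z.png

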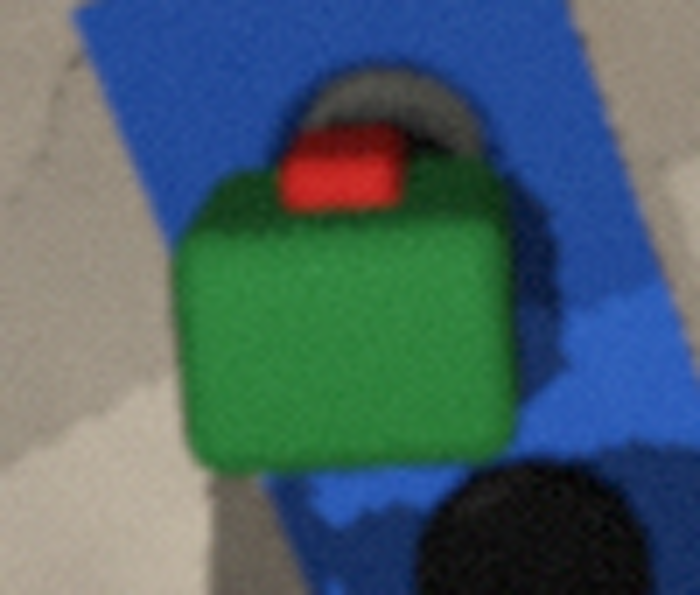

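```bash
python3 - <<'E'
from h import *
from workcell import imaging
c=np.load('w1c.npy',allow_pickle=True).item()
k=[(176,236),(510,222),(516,458),(188,474)]
P=[onz(c,210+x/7,140+y/7,.171) for x,y in k];P=np.array(P);print(P.round(4),P.mean(0).round(4))
e=P[1]-P[0]+P[2]-P[3];f=P[0]-P[3]+P[1]-P[2]
for v in(e,f):print(np.linalg.norm(v)/2,np.degrees(np.arctan2(v[1],v[0])))
ct=imaging.calibration('top')
uv=(210+np.mean([x for x,y in k])/7,140+np.mean([y for x,y in k])/7)
print(tri([ray(c,*uv),ray(ct,346.54,223.78)]))
for (x,y) in[(535,560+0)]: pass
# plugs centroids in wrist
i=cv2.imread('pics/w1.png');b=hsv(i,[0,0,0],[180,255,38])
for q in blobs(b,300):
    if q[0][4]<2000: print(q,onz(c,*q[1],.071).round(4))
E
```

```text
[[ 0.5326 -0.1144  0.171 ]
 [ 0.5578 -0.1345  0.171 ]
 [ 0.5428 -0.1527  0.171 ]
 [ 0.5172 -0.1326  0.171 ]] [ 0.5376 -0.1336  0.171 ]
0.032386230576625145 -38.40350695035057
0.023735783741230598 50.204688000216564
(array([ 0.53684784, -0.13372216,  0.16633419]), [np.float64(0.0003585624308661821), np.float64(0.00035856243086620766)])
([0, 0, 67, 36, 1234], [22.1, 11.64]) [0.4691 0.1044 0.071 ]
([270, 206, 33, 33, 847], [285.87, 222.1]) [ 0.5159 -0.1901  0.071 ]
([290, 257, 32, 32, 788], [305.12, 272.75]) [ 0.4943 -0.2467  0.071 ]
```

Two views agree: head top at (0.537, -0.134), yaw -38.4°, consistent with the hole spacing. I'll align and descend.

Request:
{"fn": "servo_tool", "kwargs": {"moves": [[[0,0.006,-0.045,1.7,-1.4,0,8.5],[0,0,0,0,0,0,8.5],[0,0,0,0,0,0,8.5]]]}}

```text
time: 2.45
ee_pos: [0.5394, -0.141, 0.2472]
tcp_rot: [-179.9, 0.2, 50.8]
wrist_force: [0.2, -0.4, 0.3]
opening: 0.085
```

```bash
python3 plan.py 0.537 -0.134 0.131 51.5 6
```

```text
t 2.45 P [ 0.5394 -0.141   0.2472] rot [-179.86    0.21   50.77] dy 0.7 W [ 0.2 -0.4  0.3] op 0.085
[-0.0004, 0.0006, -0.0021, 0.07, -0.1, 1.94]
[-0.0004, 0.0006, -0.0021, 0.07, -0.1, 1.94]
[-0.0004, 0.0006, -0.0021, 0.07, -0.1, 1.94]
[-0.0004, 0.0006, -0.0021, 0.07, -0.1, 1.94]
[-0.0004, 0.0006, -0.0021, 0.07, -0.1, 1.94]
[-0.0004, 0.0006, -0.0021, 0.07, -0.1, 1.94]
```

Request:
{"fn": "servo_tool", "kwargs": {"moves": [[[0,0.001,-0.003,0.1,-0.2,1.5,8.5],[0,0,-0.003,0.1,-0.2,1.5,8.5],[0,0,-0.003,0.1,-0.1,1.5,8.5],[0,0,0,0.1,-0.1,1.5,8.5],[0,0,0,0,0,1.5,8.5],[0,0,0,0,0,1.0,8.5],[0,0,0,0,0,0,8.5]]]}}

```text
time: 3.03
ee_pos: [0.536, -0.1336, 0.1595]
tcp_rot: [-180.0, 0.2, 51.4]
wrist_force: [0.7, -0.1, -0.0]
opening: 0.0849
```

```bash
python3 plan.py 0.537 -0.134 0.131 51.5 4
```

```text
t 3.03 P [ 0.536  -0.1336  0.1595] rot [-1.7997e+02  1.7000e-01  5.1360e+01] dy 0.1 W [ 0.7 -0.1 -0. ] op 0.0849
[-0.0001, 0.0007, -0.0006, 0.01, 0.03, 0.71]
[-0.0001, 0.0007, -0.0006, 0.01, 0.03, 0.71]
[-0.0001, 0.0007, -0.0006, 0.01, 0.03, 0.71]
[-0.0001, 0.0007, -0.0006, 0.01, 0.03, 0.71]
```

Request:
{"fn": "servo_tool", "kwargs": {"moves": [[[0,0.002,0,0,0.05,0.9,8.5],[0,0,0,0,0.05,0.9,8.5],[0,0,0,0,0,0.8,8.5],[0,0,0,0,0,0.4,8.5],[0,0,0,0,0,0,8.5],[0,0,0,0,0,0,8.5]]]}}

```text
time: 3.53
ee_pos: [0.5373, -0.1345, 0.1285]
tcp_rot: [179.9, 0.0, 51.4]
wrist_force: [-0.8, -0.2, 0.6]
opening: 0.085
```

```bash
python3 plan.py 0.537 -0.134 0.131 51.5 1; python3 - <<'E'
from h import *
from workcell import bot,imaging
cv2.imwrite('pics/w2.png',imaging.camera('wrist'))
E
```

```text
t 3.53 P [ 0.5373 -0.1345  0.1285] rot [179.92   0.    51.36] dy 0.1 W [-0.8 -0.2  0.6] op 0.085
[0.0014, 0.0001, -0.0024, 0.02, -0.05, -0.25]
```

View pics/w2.png

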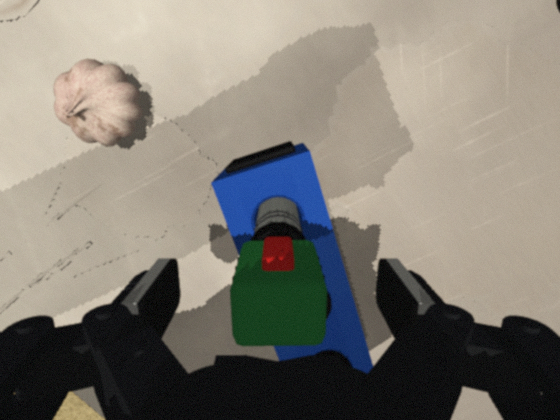

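The head is centred between the fingers (head column 279, finger centre 278) and square to them. Closing.

Request:
{"fn": "servo_tool", "kwargs": {"moves": [[[0,0,0,0,0,-0.25,7.0],[0,0,0,0,0,0,5.0],[0,0,0,0,0,0,3.0],[0,0,0,0,0,0,2.5],[0,0,0,0,0,0,2.5],[0,0,0,0,0,0,2.5],[0,0,0,0,0,0,2.5],[0,0,0,0,0,0,2.5]]], "force": 60}}

```text
time: 4.25
ee_pos: [0.5379, -0.1346, 0.1332]
tcp_rot: [179.8, -0.1, 51.4]
wrist_force: [-0.0, -0.5, 0.5]
opening: 0.0332
```

```bash
python3 plan.py 0.537 -0.134 0.131 51.5 1
```

```text
t 4.25 P [ 0.5379 -0.1346  0.1332] rot [ 1.7981e+02 -6.0000e-02  5.1360e+01] dy 0.1 W [-0.  -0.5  0.5] op 0.0332
[0.0034, -0.001, -0.0024, -0.01, -0.11, 0.22]
```

Request:
{"fn": "servo_tool", "kwargs": {"moves": [[[0,0,0,0,0,-0.6,2.5],[0,0,0,0,0,-1.0,2.5],[0,0,0,0,0,-1.3,2.5],[0,0,0,0,0,-1.5,2.5],[0,0,0,0,0,-1.5,2.5],[0,0,0,0,0,-1.5,2.5],[0,0,0,0,0,-1.5,2.5],[0,0,0,0,0,-1.5,2.5],[0,0,0,0,0,-1.5,2.5],[0,0,0,0,0,-1.0,2.5],[0,0,0,0,0,-0.5,2.5],[0,0,0,0,0,0,2.5]]]}}

```text
time: 5.25
ee_pos: [0.5356, -0.1341, 0.2715]
tcp_rot: [-179.6, 0.3, 51.4]
wrist_force: [0.1, 0.3, -7.1]
opening: 0.0332
```

```bash
python3 - <<'E'
from h import *
from workcell import bot,imaging
cv2.imwrite('pics/w3.png',imaging.camera('wrist'));cv2.imwrite('pics/s3.png',imaging.camera('scene'))
E
python3 plan.py 0.461 0.19 0.265 75 18
```

```text
t 5.35 P [ 0.5354 -0.134   0.2701] rot [-179.49    0.29   51.36] dy 23.6 W [-0.2 -1.  -7.2] op 0.0334
[-0.0005, 0.0002, -0.0229, 1.15, -1.45, 0.04]
[-0.0005, 0.0002, -0.0229, 1.18, -1.42, 0.03]
[-0.0005, 0.0002, -0.0229, 1.21, -1.39, 0.03]
[-0.0005, 0.0002, -0.0229, 1.24, -1.36, 0.03]
[-0.0005, 0.0002, -0.0229, 1.28, -1.34, 0.03]
[-0.0005, 0.0002, -0.0229, 1.31, -1.31, 0.03]
[-0.0005, 0.0002, -0.0229, 1.34, -1.28, 0.03]
[-0.0005, 0.0002, -0.0229, 1.36, -1.24, 0.03]
[-0.0005, 0.0002, -0.0229, 1.39, -1.21, 0.03]
[-0.0005, 0.0002, -0.0229, 1.42, -1.18, 0.03]
[-0.0005, 0.0002, -0.0229, 1.45, -1.15, 0.03]
[-0.0005, 0.0002, -0.0229, 1.47, -1.11, 0.03]
[-0.0005, 0.0002, -0.0229, 1.5, -1.08, 0.03]
[-0.0005, 0.0002, -0.0229, 1.52, -1.05, 0.03]
[-0.0005, 0.0002, -0.0229, 1.55, -1.01, 0.03]
[-0.0005, 0.0002, -0.0229, 1.57, -0.97, 0.03]
[-0.0005, 0.0002, -0.0229, 1.59, -0.94, 0.03]
[-0.0005, 0.0002, -0.0229, 1.61, -0.9, 0.03]
```

View pics/s3.png

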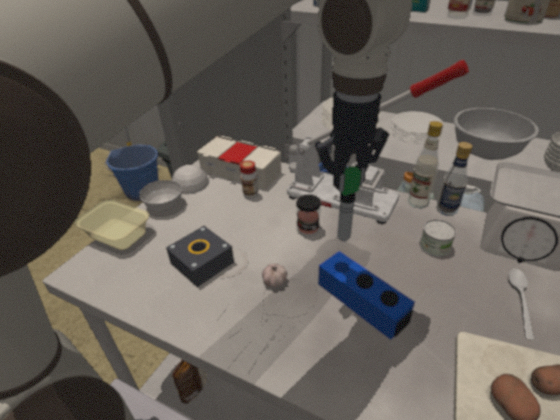

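View pics/w3.png

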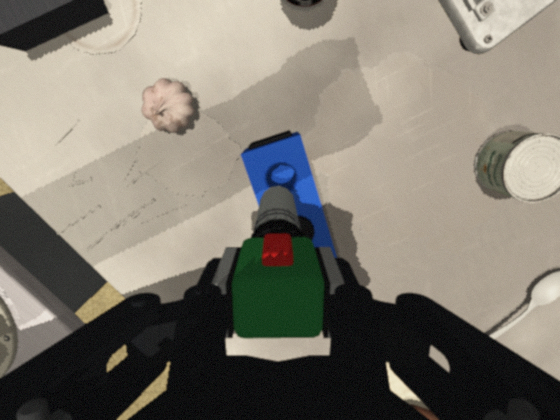

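The whole pole is lifted and shut (7.1 N). The wrist view shows the tube straight below the head and the hole empty at (281,173). Now carrying it to the socket.

Request:
{"fn": "servo_tool", "kwargs": {"moves": [[[0,0,-0.02,0.6,-0.7,0,2.5],[0,0,-0.023,1.2,-1.4,0,2.5],[0,0,-0.023,1.2,-1.4,0,2.5],[0,0,-0.023,1.2,-1.4,0,2.5],[0,0,-0.023,1.3,-1.3,0,2.5],[0,0,-0.023,1.3,-1.3,0,2.5],[0,0,-0.023,1.3,-1.3,0,2.5],[0,0,-0.023,1.4,-1.2,0,2.5],[0,0,-0.023,1.4,-1.2,0,2.5],[0,0,-0.023,1.4,-1.2,0,2.5],[0,0,-0.023,1.4,-1.1,0,2.5],[0,0,-0.023,1.5,-1.1,0,2.5]]]}}

```text
time: 6.35
ee_pos: [0.4793, 0.0828, 0.2593]
tcp_rot: [-178.4, 0.4, 68.1]
wrist_force: [0.2, -0.1, -7.0]
opening: 0.0333
```

```bash
python3 plan.py 0.461 0.19 0.25 75 8
```

```text
t 6.35 P [0.4793 0.0828 0.2593] rot [-178.41    0.44   68.07] dy 6.9 W [ 0.2 -0.1 -7. ] op 0.0333
[-0.0035, 0.0007, -0.0151, 1.16, -0.71, 0.13]
[-0.0035, 0.0007, -0.0151, 1.17, -0.69, 0.13]
[-0.0035, 0.0007, -0.0151, 1.18, -0.67, 0.12]
[-0.0035, 0.0007, -0.0151, 1.19, -0.66, 0.12]
[-0.0035, 0.0007, -0.0151, 1.2, -0.64, 0.12]
[-0.0035, 0.0007, -0.0151, 1.21, -0.62, 0.12]
[-0.0035, 0.0007, -0.0151, 1.22, -0.6, 0.12]
[-0.0035, 0.0007, -0.0151, 1.23, -0.59, 0.12]
```

Request:
{"fn": "servo_tool", "kwargs": {"moves": [[[-0.004,0.001,-0.015,1.2,-0.7,0,2.5],[-0.004,0.001,-0.015,1.2,-0.7,0,2.5],[-0.004,0.001,-0.015,1.2,-0.7,0,2.5],[-0.004,0.001,-0.015,1.2,-0.7,0,2.5],[-0.004,0,-0.015,1.2,-0.6,0,2.5],[-0.004,0,-0.015,1.2,-0.6,0,2.5],[-0.004,0,-0.015,0.8,-0.4,0,2.5],[-0.004,0,0,0.4,-0.2,0,2.5],[-0.004,0,0,0,0,0,2.5],[0,0,0,0,0,0,2.5]]]}}

```text
time: 7.18
ee_pos: [0.4541, 0.1876, 0.2519]
tcp_rot: [-179.9, 0.4, 75.3]
wrist_force: [-0.7, -0.9, -8.0]
opening: 0.0331
```

```bash
python3 plan.py 0.461 0.19 0.25 75 4
```

```text
t 7.18 P [0.4541 0.1876 0.2519] rot [-179.89    0.38   75.29] dy -0.3 W [-0.7 -0.9 -8. ] op 0.0331
[-0.0005, 0.0017, 0.0013, 0.1, 0.15, 0.05]
[-0.0005, 0.0017, 0.0013, 0.1, 0.15, 0.05]
[-0.0005, 0.0017, 0.0013, 0.1, 0.15, 0.05]
[-0.0005, 0.0017, 0.0013, 0.1, 0.15, 0.05]
```

Request:
{"fn": "servo_tool", "kwargs": {"moves": [[[0,0.003,0,0.1,0.25,0,2.5],[0,0.003,0,0.1,0.25,0.5,2.5],[0,0.002,0,0.1,0.2,1.0,2.5],[0,0,0,0.1,0,1.0,2.5],[0,0,0,0,0,1.0,2.5],[0,0,0,0,0,0.5,2.5],[0,0,0,0,0,0,2.5]]]}}

```text
time: 7.77
ee_pos: [0.4631, 0.1872, 0.2062]
tcp_rot: [-179.8, -0.0, 75.1]
wrist_force: [-0.5, 0.2, -7.7]
opening: 0.0332
```

```bash
python3 plan.py 0.461 0.19 0.19 75 1; python3 - <<'E'
from h import *
from workcell import bot,imaging
for n in('wrist','scene','top'):
    cv2.imwrite(f'pics/{n}4.png',imaging.camera(n))
s=cv2.imread('pics/scene4.png');t=cv2.imread('pics/top4.png')
cv2.imwrite('pics/4z.png',np.hstack([cv2.resize(s[150:290,140:260],None,fx=4,fy=4),cv2.resize(t[220:300,150:230],(320,560-240+240))]))
E
```

```text
t 7.77 P [0.4631 0.1872 0.2062] rot [-1.7982e+02 -2.0000e-02  7.5060e+01] dy -0.1 W [-0.5  0.2 -7.7] op 0.0332
[-0.0031, -0.0004, 0.001, 0.22, -0.27, 1.62]
```

View pics/4z.png

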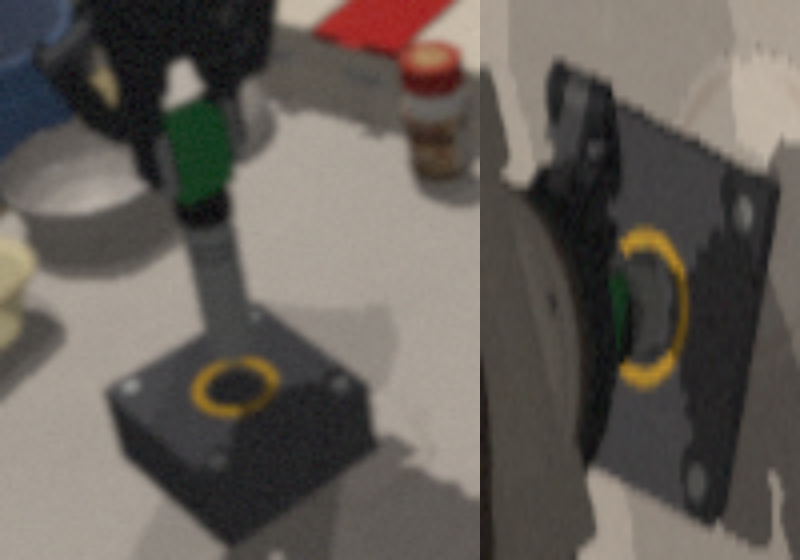

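View pics/wrist4.png

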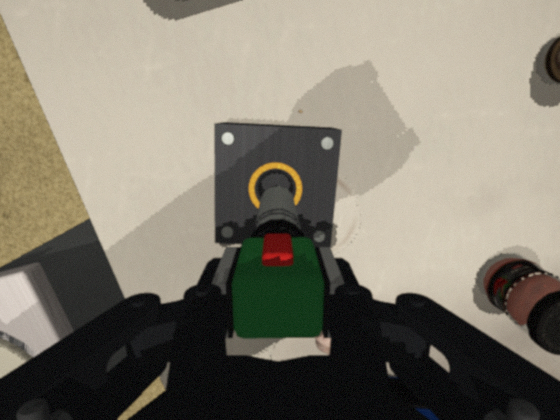

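The pole hangs just behind the ring in the scene view, with its foot still 28 mm above the block. In the wrist view the ring is at (275,187). I'll measure the ring and the foot from the wrist view.

```bash
python3 - <<'E'
from h import *
from workcell import bot,imaging
c=imaging.calibration('wrist');i=cv2.imread('pics/wrist4.png')
y=hsv(i,[18,120,60],[32,255,255]);y[250:]=0;y[:,:200]=0;y[:,340:]=0
k=biggest(y);e=cv2.fitEllipse(cv2.convexHull(k));print(e,onz(c,*e[0],.055).round(4))
ct=imaging.calibration('top')
print(tri([ray(c,*e[0]),ray(ct,190.68,263.5)]))
P=bot.get_obs()['ee_pos'];print(P,'foot',proj(c,P-[0,0,.1232]),'collar',proj(c,P-[0,0,.1232-.112]))
cs=imaging.calibration('scene');print('scene foot',proj(cs,P-[0,0,.1232]))
cv2.imwrite('pics/w4z.png',cv2.resize(i[150:250,210:340],None,fx=6,fy=6,interpolation=cv2.INTER_CUBIC))
E
```

```text
((274.978515625, 188.00376892089844), (52.78694534301758, 54.588348388671875), 98.8159408569336) [0.4613 0.1928 0.055 ]
(array([0.460455  , 0.19132321, 0.04758437]), [np.float64(0.00036484290623565665), np.float64(0.00036484290623572854)])
[0.46353699 0.1875408  0.20818487] foot (np.float64(278.9518937768259), np.float64(201.14023093476015)) collar (np.float64(279.5545532299316), np.float64(257.40563605540825))
scene foot (np.float64(197.319935643064), np.float64(236.0275597079794))
```

View pics/w4z.png

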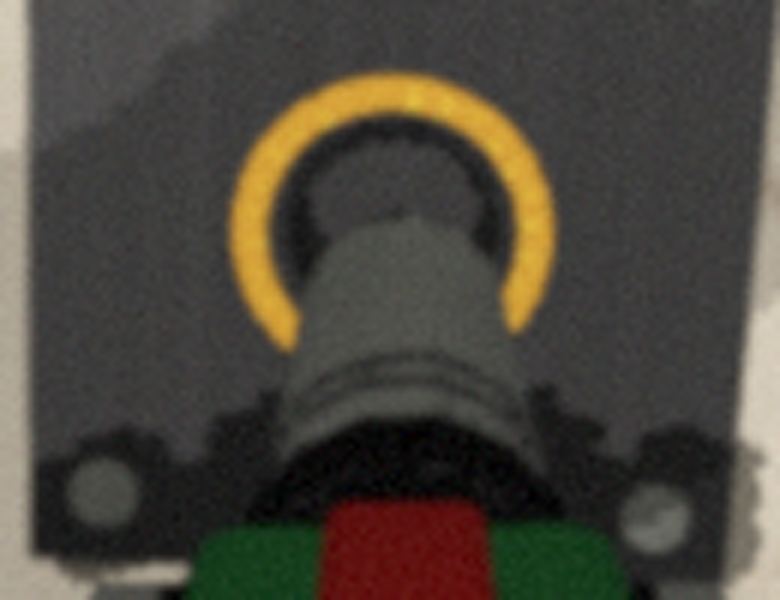

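Request:
{"fn": "servo_tool", "kwargs": {"moves": [[[0,0,0,0.15,-0.15,0.5,2.5],[0,0,0,0.1,-0.1,0.8,2.5],[0,0,0,0.1,0,0.6,2.5],[0,0,0,0,0,0.3,2.5],[0,0,0,0,0,0,2.5]]]}}

```text
time: 8.33
ee_pos: [0.4624, 0.1926, 0.1855]
tcp_rot: [179.9, -0.2, 75.1]
wrist_force: [0.1, 0.7, -8.2]
opening: 0.0331
```

```bash
python3 plan.py 0.462 0.19 0.165 75 3
```

```text
t 8.33 P [0.4624 0.1926 0.1855] rot [179.95  -0.21  75.1 ] dy -0.1 W [ 0.1  0.7 -8.2] op 0.0331
[0.0003, -0.0012, 0.0006, -0.09, 0.01, 0.68]
[0.0003, -0.0012, 0.0006, -0.09, 0.01, 0.68]
[0.0003, -0.0012, 0.0006, -0.09, 0.01, 0.68]
```

Request:
{"fn": "servo_tool", "kwargs": {"moves": [[[0,0,0,-0.15,0,0.3,2.5],[0,0,0,-0.05,0,0.5,2.5],[0,0,0,0,0,0.5,2.5],[0,0,0,0,0,0.3,2.5],[0,0,0,0,0,0,2.5]]]}}

```text
time: 8.75
ee_pos: [0.4618, 0.1904, 0.1677]
tcp_rot: [179.9, -0.2, 75.1]
wrist_force: [-0.2, 0.0, -6.6]
opening: 0.0333
```

```bash
python3 plan.py 0.462 0.19 0.165 75 3; python3 - <<'E'
from h import *
from workcell import bot,imaging
i=imaging.camera('wrist');s=imaging.camera('scene')
cv2.imwrite('pics/w5z.png',np.hstack([cv2.resize(i[130:250,210:340],None,fx=3.5,fy=3.5,interpolation=cv2.INTER_CUBIC),cv2.resize(s[180:300,150:250],None,fx=3.5,fy=3.5,interpolation=cv2.INTER_CUBIC)]))
E
```

```text
t 8.75 P [0.4618 0.1904 0.1677] rot [179.95  -0.2   75.11] dy -0.1 W [-0.2  0.  -6.6] op 0.0333
[0.0003, -0.0012, 0.0006, -0.01, 0.01, 0.09]
[0.0003, -0.0012, 0.0006, -0.01, 0.01, 0.09]
[0.0003, -0.0012, 0.0006, -0.01, 0.01, 0.09]
```

View pics/w5z.png

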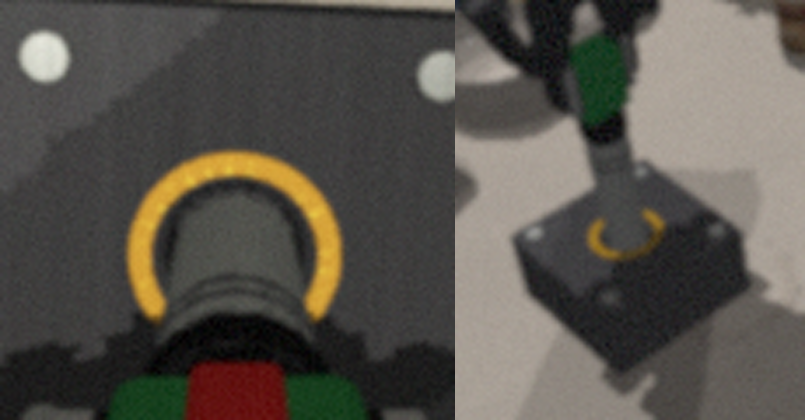

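The foot is in the mouth, the tube is concentric with the ring, and there's no side force. I'll keep lowering gently.

Request:
{"fn": "servo_tool", "kwargs": {"moves": [[[0,0,0,0,0,0.4,2.5],[0,0,0,0,0,0.4,2.5],[0,0,0,0,0,0.4,2.5],[0,0,0,0,0,0.4,2.5],[0,0,0,0,0,0.4,2.5],[0,0,0,0,0,0.2,2.5],[0,0,0,0,0,0,2.5]]]}}

```text
time: 9.43
ee_pos: [0.4622, 0.1907, 0.1444]
tcp_rot: [179.9, -0.2, 75.1]
wrist_force: [-0.1, -0.2, -7.8]
opening: 0.0336
```

```bash
python3 plan.py 0.462 0.19 0.134 75 3
```

```text
t 9.43 P [0.4622 0.1907 0.1444] rot [179.88  -0.24  75.11] dy -0.1 W [-0.1 -0.2 -7.8] op 0.0336
[0.0007, -0.0014, 0.0006, -0.03, -0.0, 0.35]
[0.0007, -0.0014, 0.0006, -0.03, -0.0, 0.35]
[0.0007, -0.0014, 0.0006, -0.03, -0.0, 0.35]
```

Request:
{"fn": "servo_tool", "kwargs": {"moves": [[[0,0,0,0,0,0.4,2.5],[0,0,0,0,0,0.4,2.5],[0,0,0,0,0,0.2,2.5],[0,0,0,0,0,0.1,2.5],[0,0,0,0,0,0,2.5]]]}}

```text
time: 9.85
ee_pos: [0.4626, 0.191, 0.1335]
tcp_rot: [179.8, -0.3, 75.1]
wrist_force: [-0.7, -0.2, -2.1]
opening: 0.0332
```

Request:
{"fn": "servo_tool", "kwargs": {"moves": [[[0,0,0,0,0,0.1,2.5],[0,0,0,0,0,0,2.5]]]}}

```text
time: 10.02
ee_pos: [0.4626, 0.191, 0.1334]
tcp_rot: [179.8, -0.4, 75.1]
wrist_force: [-1.8, -0.7, -2.3]
opening: 0.0333
```

The foot is seated: the TCP is at 0.1334 (0.1332 when gripped in the rack) and the load has gone from 7.8 N to 2 N. Releasing.

Request:
{"fn": "servo_tool", "kwargs": {"moves": [[[0,0,0,0,0,0,4.0],[0,0,0,0,0,0,6.0],[0,0,0,0,0,0,8.5],[0,0,0,0,0,0,8.5],[0,0,0,0,0,-0.5,8.5],[0,0,0,0,0,-1.0,8.5],[0,0,0,0,0,-1.5,8.5],[0,0,0,0,0,-1.5,8.5],[0,0,0,0,0,-1.5,8.5],[0,0,0,0,0,-1.0,8.5],[0,0,0,0,0,0,8.5]]]}}

```text
time: 10.93
ee_pos: [0.4636, 0.1911, 0.2128]
tcp_rot: [179.4, -0.6, 75.1]
wrist_force: [0.0, 0.1, -0.1]
opening: 0.0851
```

```bash
python3 - <<'E'
from h import *
from workcell import bot,imaging
c=imaging.calibration('wrist');np.save('w6c.npy',c,allow_pickle=True)
i=imaging.camera('wrist');s=imaging.camera('scene');cv2.imwrite('pics/w6.png',i)
cv2.imwrite('pics/w6z.png',np.hstack([cv2.resize(i[150:300,190:370],None,fx=3,fy=3,interpolation=cv2.INTER_CUBIC),cv2.resize(s[180:280,170:240],None,fx=3,fy=4.5,interpolation=cv2.INTER_CUBIC)]))
o=bot.get_obs();print(o['ee_pos'],o['tcp_rot'],o['wrist_force'],o['q'].round(1))
E
```

```text
[0.46324093 0.19101326 0.2106223 ] [179.51729949  -0.52519615  75.11395881] [-0.46961686 -0.34022525  0.48076016] [ 2.230e+01 -2.800e+00 -2.000e-01  9.200e+01  1.000e-01  1.272e+02]
```

View pics/w6z.png

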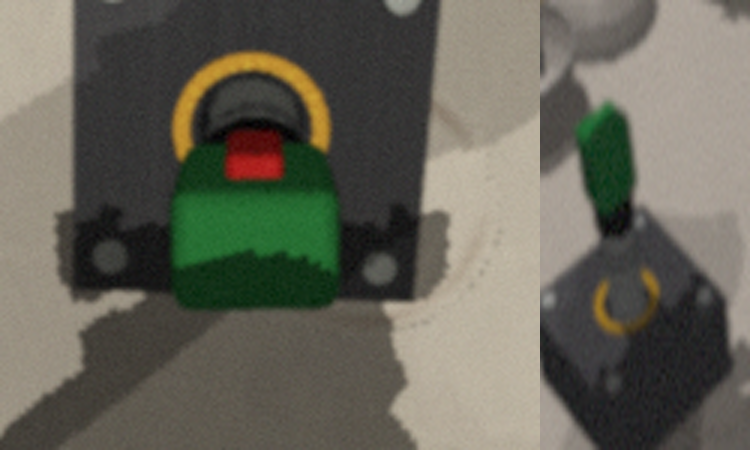

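The pole stands in the socket, shut and upright, with the foot down. I'll locate the head again.

```bash
python3 - <<'E'
from h import *
c=np.load('w6c.npy',allow_pickle=True).item()
P=np.array([onz(c,190+x/3,150+y/3,.171) for x,y in [(172,192),(340,190),(342,302),(176,307)]]);print(P.mean(0).round(4))
e=P[1]-P[0]+P[2]-P[3];f=P[0]-P[3]+P[1]-P[2]
for v in(e,f):print(np.linalg.norm(v)/2,np.degrees(np.arctan2(v[1],v[0])))
E
python3 plan.py 0.4625 0.191 0.21 165 14
```

```text
[0.4627 0.1937 0.171 ]
0.03262214509203072 -13.840466800812786
0.02344187348545134 76.41724078825642
t 11.03 P [0.4632 0.191  0.2106] rot [179.52  -0.53  75.11] dy 89.9 W [-0.5 -0.3  0.5] op 0.0852
[0.001, -0.0, -0.1121, -0.0, -0.01, 0.0]
[0.001, -0.0, -0.1121, -0.0, -0.01, 0.0]
[0.001, -0.0, -0.1121, -0.0, -0.01, 0.0]
[0.001, -0.0, -0.1121, 0.0, -0.01, 0.0]
[0.001, -0.0, -0.1121, 0.0, -0.01, 0.0]
[0.001, -0.0, -0.1121, 0.0, -0.01, 0.0]
[0.001, -0.0, -0.1121, 0.0, -0.0, 0.0]
[0.001, -0.0, -0.1121, 0.0, -0.0, 0.0]
[0.001, -0.0, -0.1121, 0.0, -0.0, 0.0]
[0.001, -0.0, -0.1121, 0.0, -0.0, 0.0]
[0.001, -0.0, -0.1121, 0.0, -0.0, 0.0]
[0.001, -0.0, -0.1121, 0.0, -0.0, 0.0]
[0.001, -0.0, -0.1121, 0.0, -0.0, 0.0]
[0.001, -0.0, -0.1121, 0.0, -0.0, 0.0]
```

Request:
{"fn": "servo_tool", "kwargs": {"moves": [[[0,0,-0.112,0,0,0,8.5],[0,0,-0.112,0,0,0,8.5],[0,0,-0.112,0,0,0,8.5],[0,0,-0.112,0,0,0,8.5],[0,0,-0.112,0,0,0,8.5],[0,0,-0.112,0,0,0,8.5],[0,0,-0.112,0,0,0,8.5],[0,0,-0.112,0,0,0,8.5],[0,0,-0.112,0,0,0,8.5],[0,0,-0.112,0,0,0,8.5],[0,0,-0.112,0,0,0,8.5],[0,0,-0.112,0,0,0,8.5]]]}}

```text
time: 12.03
ee_pos: [0.4594, 0.1894, 0.1972]
tcp_rot: [-179.8, -0.3, 155.6]
wrist_force: [0.0, -0.1, -0.6]
opening: 0.0849
```

Request:
{"fn": "servo_tool", "kwargs": {"moves": [[[0,0,-0.112,0,0,0,8.5],[0,0,-0.112,0,0,0,8.5],[0,0,0,0,0,0,8.5],[0,0,0,0,0,0,8.5]]]}}

```text
time: 12.37
ee_pos: [0.4579, 0.1888, 0.1927]
tcp_rot: [-179.7, -0.7, 169.2]
wrist_force: [-0.7, -0.4, 0.3]
opening: 0.0852
```

```bash
python3 plan.py 0.4625 0.192 0.171 165.5 3;python3 - <<'E'
from h import *
from workcell import bot,imaging
c=imaging.calibration('wrist');np.save('w7c.npy',c,allow_pickle=True)
i=imaging.camera('wrist');cv2.imwrite('pics/w7.png',i)
E
```

```text
t 12.37 P [0.4579 0.1888 0.1927] rot [-179.72   -0.66  169.23] dy -3.7 W [-0.7 -0.4  0.3] op 0.0852
[-0.0018, -0.0038, 0.0217, -0.14, 0.14, 0.72]
[-0.0018, -0.0038, 0.0217, -0.13, 0.14, 0.72]
[-0.0018, -0.0038, 0.0217, -0.13, 0.14, 0.72]
```

View pics/w7.png

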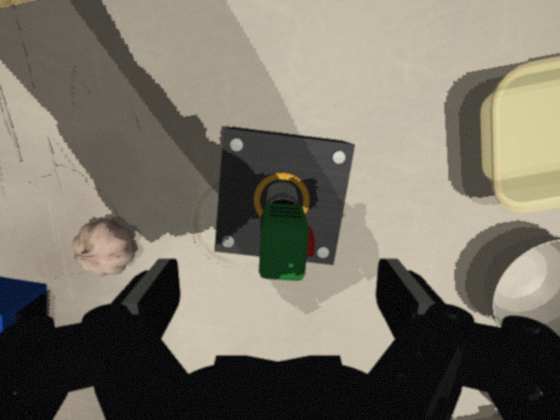

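The head at (284,250) is seen from its end and the button is on the right at (311,240). The yaw is 3.7° over, so I'll correct it and centre.

Request:
{"fn": "servo_tool", "kwargs": {"moves": [[[-0.002,-0.005,0.025,-0.15,0.15,0,8.5],[-0.002,-0.005,0.025,-0.15,0.15,0,8.5],[-0.001,-0.002,0.015,-0.1,0.1,0,8.5],[0,0,0,0,0,0,8.5],[0,0,0,0,0,0,8.5]]]}}

```text
time: 12.83
ee_pos: [0.4623, 0.1917, 0.191]
tcp_rot: [-179.9, -0.0, 164.6]
wrist_force: [0.2, -0.4, 0.5]
opening: 0.0853
```

```bash
python3 plan.py 0.4625 0.192 0.171 165.5 3;python3 - <<'E'
from h import *
from workcell import bot,imaging
c=imaging.calibration('wrist');np.save('w8c.npy',c,allow_pickle=True)
i=imaging.camera('wrist');cv2.imwrite('pics/w8.png',i);cv2.imwrite('pics/w8z.png',cv2.resize(i[170:300,200:360],None,fx=4.5,fy=4.5,interpolation=cv2.INTER_CUBIC))
E
```

```text
t 12.83 P [0.4623 0.1917 0.191 ] rot [-1.7991e+02 -5.0000e-02  1.6456e+02] dy 0.9 W [ 0.2 -0.4  0.5] op 0.0853
[-0.0005, -0.0003, -0.0055, -0.0, 0.01, 0.67]
[-0.0005, -0.0003, -0.0055, -0.0, 0.01, 0.67]
[-0.0005, -0.0003, -0.0055, -0.0, 0.01, 0.67]
```

View pics/w8z.png

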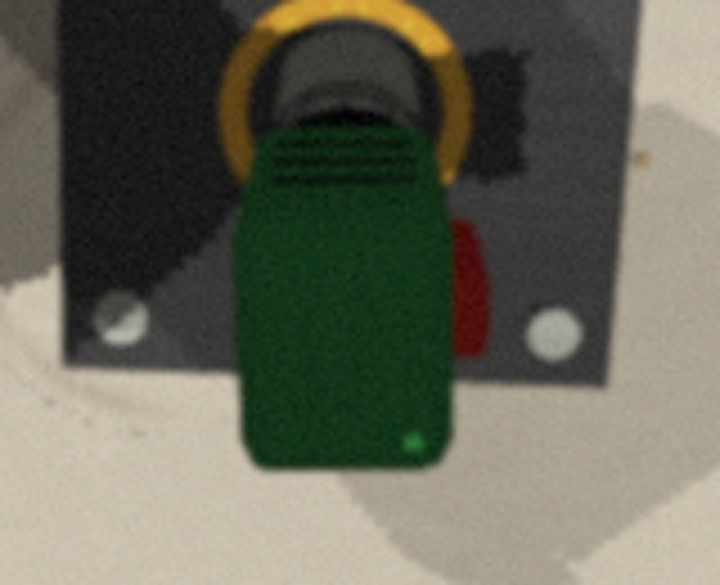

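The head is centred between the fingers (column 276.3 against 278). Descending to the same grip height.

Request:
{"fn": "servo_tool", "kwargs": {"moves": [[[0,0,-0.005,0,0,0.6,8.5],[0,0,-0.005,0,0,0.9,8.5],[0,0,-0.005,0,0,0.9,8.5],[0,0,0,0,0,0.9,8.5],[0,0,0,0,0,0.8,8.5],[0,0,0,0,0,0.4,8.5],[0,0,0,0,0,0,8.5]]]}}

```text
time: 13.47
ee_pos: [0.4615, 0.1913, 0.1397]
tcp_rot: [-179.8, -0.2, 165.5]
wrist_force: [0.0, 0.1, 1.0]
opening: 0.0848
```

```bash
python3 plan.py 0.4625 0.192 0.134 165.5 2
```

```text
t 13.47 P [0.4615 0.1913 0.1397] rot [-1.7984e+02 -1.6000e-01  1.6551e+02] dy -0.0 W [0.  0.1 1. ] op 0.0848
[-0.0014, -0.0014, 0.0001, -0.04, 0.05, 0.28]
[-0.0014, -0.0014, 0.0001, -0.04, 0.05, 0.28]
```

Request:
{"fn": "servo_tool", "kwargs": {"moves": [[[-0.001,-0.001,0,-0.05,0.1,0.4,8.5],[-0.001,-0.001,0,0,0,0.2,8.5],[0,0,0,0,0,0,7.0],[0,0,0,0,0,0,5.0],[0,0,0,0,0,0,4.0],[0,0,0,0,0,0,3.0],[0,0,0,0,0,0,2.0],[0,0,0,0,0,0,2.0],[0,0,0,0,0,0,2.0],[0,0,0,0,0,0,2.0],[0,0,0,0,0,0,2.0]]], "force": 40}}

```text
time: 14.38
ee_pos: [0.4625, 0.1918, 0.1341]
tcp_rot: [-179.9, 0.0, 165.5]
wrist_force: [0.6, -1.5, -0.7]
opening: 0.0256
```

```bash
python3 plan.py 0.4625 0.192 0.134 165.5 1;python3 - <<'E'
from h import *
from workcell import bot,imaging
i=imaging.camera('wrist');s=imaging.camera('scene')
cv2.imwrite('pics/w9z.png',np.hstack([cv2.resize(i[150:350,180:380],None,fx=2.2,fy=2.2),cv2.resize(s[160:290,150:250],None,fx=3.385,fy=3.385,interpolation=cv2.INTER_CUBIC)]))
E
```

```text
t 14.38 P [0.4625 0.1918 0.1341] rot [-1.7994e+02  4.0000e-02  1.6549e+02] dy 0.0 W [ 0.6 -1.5 -0.7] op 0.0256
[-0.0011, 0.0007, -0.0002, 0.0, 0.02, 0.01]
```

View pics/w9z.png

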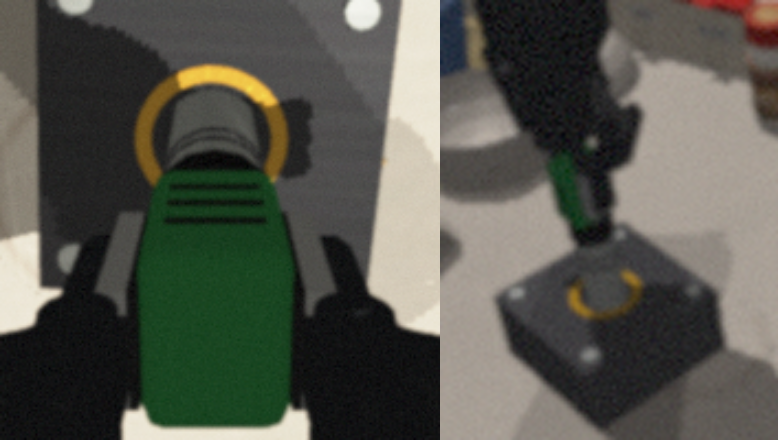

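The opening is 25.6 mm, so the button is flush. I'll draw up from TCP z = 0.1341.

Request:
{"fn": "servo_tool", "kwargs": {"moves": [[[0,0,0,0,0,-0.3,2.0],[0,0,0,0,0,-0.4,2.0],[0,0,0,0,0,-0.4,2.0],[0,0,0,0,0,-0.4,2.0],[0,0,0,0,0,-0.3,2.0],[0,0,0,0,0,0,2.0]]]}}

```text
time: 14.98
ee_pos: [0.4626, 0.192, 0.1534]
tcp_rot: [-179.9, 0.0, 165.5]
wrist_force: [-0.4, -1.5, -2.0]
opening: 0.0256
```

```bash
python3 plan.py 0.4625 0.192 0.219 165.5 8;python3 - <<'E'
from h import *
from workcell import bot,imaging
i=imaging.camera('wrist');s=imaging.camera('scene')
cv2.imwrite('pics/w10z.png',np.hstack([cv2.resize(i[150:350,180:380],None,fx=2.2,fy=2.2),cv2.resize(s[160:290,150:250],None,fx=3.385,fy=3.385,interpolation=cv2.INTER_CUBIC)]))
E
```

```text
t 14.98 P [0.4626 0.192  0.1534] rot [-1.7993e+02  2.0000e-02  1.6549e+02] dy 0.0 W [-0.4 -1.5 -2. ] op 0.0256
[-0.0002, 0.0, -0.0, 0.0, -0.0, -0.82]
[-0.0002, 0.0, -0.0, 0.0, -0.0, -0.82]
[-0.0002, 0.0, -0.0, 0.0, -0.0, -0.82]
[-0.0002, 0.0, -0.0, 0.0, -0.0, -0.82]
[-0.0002, 0.0, -0.0, 0.0, -0.0, -0.82]
[-0.0002, 0.0, -0.0, 0.0, -0.0, -0.82]
[-0.0002, 0.0, -0.0, 0.0, -0.0, -0.82]
[-0.0002, 0.0, -0.0, 0.0, -0.0, -0.82]
```

View pics/w10z.png

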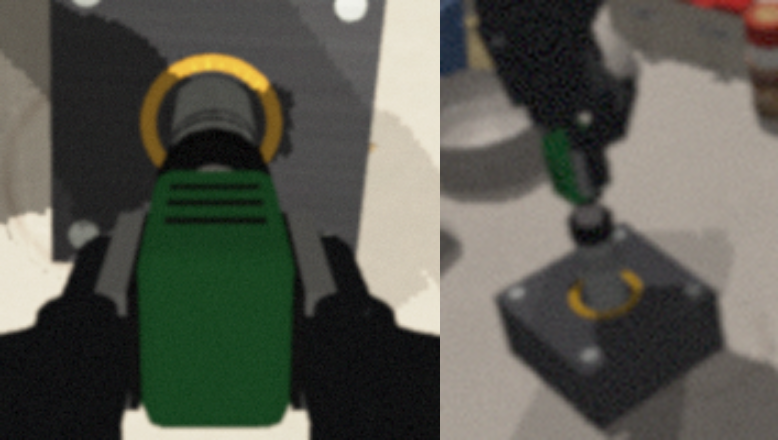

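The head slides out while the collar and tube stay put. Continuing.

Request:
{"fn": "servo_tool", "kwargs": {"moves": [[[0,0,0,0,0,-0.5,2.0],[0,0,0,0,0,-0.7,2.0],[0,0,0,0,0,-0.7,2.0],[0,0,0,0,0,-0.7,2.0],[0,0,0,0,0,-0.7,2.0],[0,0,0,0,0,-0.7,2.0],[0,0,0,0,0,-0.7,2.0],[0,0,0,0,0,-0.7,2.0],[0,0,0,0,0,-0.4,2.0],[0,0,0,0,0,0,2.0]]]}}

```text
time: 15.92
ee_pos: [0.4627, 0.1923, 0.2176]
tcp_rot: [-180.0, 0.0, 165.5]
wrist_force: [0.3, -0.2, -3.4]
opening: 0.0257
```

```bash
python3 plan.py 0.4625 0.192 0.222 165.5 2
```

```text
t 15.92 P [0.4627 0.1923 0.2176] rot [-1.7998e+02  4.0000e-02  1.6550e+02] dy 0.0 W [ 0.3 -0.2 -3.4] op 0.0257
[-0.0002, 0.0003, -0.0, 0.0, -0.01, -0.22]
[-0.0002, 0.0003, -0.0, 0.0, -0.01, -0.22]
```

Request:
{"fn": "servo_tool", "kwargs": {"moves": [[[0,0,0,0,0,-0.2,2.0],[0,0,0,0,0,-0.2,2.0],[0,0,0,0,0,0,2.0]]]}}

```text
time: 16.17
ee_pos: [0.4625, 0.1922, 0.2217]
tcp_rot: [-179.9, -0.0, 165.5]
wrist_force: [0.4, -0.3, -2.1]
opening: 0.0256
```

Request:
{"fn": "servo_tool", "kwargs": {"moves": [[[0,0,0,0,0,-0.1,2.0],[0,0,0,0,0,0,2.0]]]}}

```text
time: 16.33
ee_pos: [0.4624, 0.1922, 0.2223]
tcp_rot: [-179.9, -0.0, 165.5]
wrist_force: [0.8, -0.4, -3.4]
opening: 0.0255
```

Request:
{"fn": "servo_tool", "kwargs": {"moves": [[[0,0,0,0,0,-0.05,2.0],[0,0,0,0,0,0,2.0]]]}}

```text
time: 16.5
ee_pos: [0.4624, 0.1922, 0.2226]
tcp_rot: [-179.9, -0.0, 165.5]
wrist_force: [0.2, -0.2, -3.1]
opening: 0.0256
```

Request:
{"fn": "servo_tool", "kwargs": {"moves": [[[0,0,0,0,0,-0.1,2.0],[0,0,0,0,0,0,2.0]]]}}

```text
time: 16.67
ee_pos: [0.4624, 0.1922, 0.2234]
tcp_rot: [-179.9, -0.0, 165.5]
wrist_force: [0.8, 0.2, -3.3]
opening: 0.0256
```

Request:
{"fn": "servo_tool", "kwargs": {"moves": [[[0,0,0,0,0,-0.08,2.0],[0,0,0,0,0,0,2.0]]]}}

```text
time: 16.83
ee_pos: [0.4623, 0.1922, 0.2241]
tcp_rot: [-179.9, -0.1, 165.5]
wrist_force: [0.1, -0.1, -2.8]
opening: 0.0256
```

```bash
python3 - <<'E'
from h import *
from workcell import bot,imaging
F=[]
for k in range(3):
    s=imaging.camera('scene');o=bot.get_obs();F.append(o['wrist_force'][2]);print(o['ee_pos'][2].round(4),o['wrist_force'].round(1))
i=imaging.camera('wrist')
cv2.imwrite('pics/w11z.png',np.hstack([cv2.resize(i[150:350,180:380],None,fx=2.2,fy=2.2),cv2.resize(s[160:290,150:250],None,fx=3.385,fy=3.385,interpolation=cv2.INTER_CUBIC)]))
E
```

```text
0.224 [-0.2  1.1 -3.6]
0.2241 [ 0.1 -0.  -2.9]
0.2241 [ 0.   0.8 -3.5]
```

View pics/w11z.png

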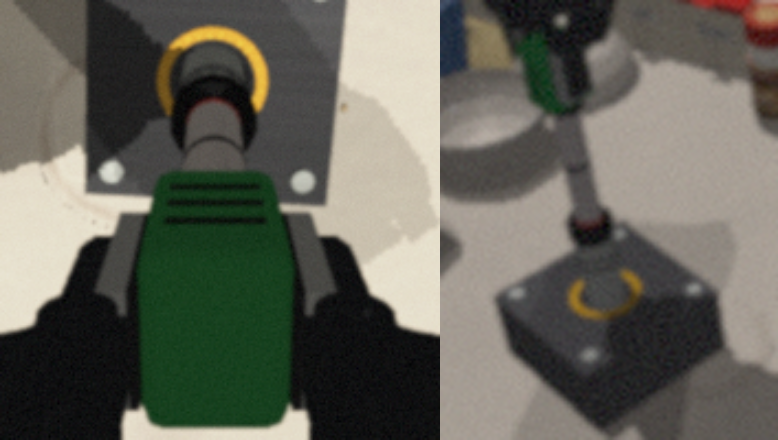

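The head has been drawn 90 mm and a red ring shows at the collar, but the force is still 3.3 N. I'll edge up to feel the hard stop, staying below the 7 N lift-off.

Request:
{"fn": "servo_tool", "kwargs": {"moves": [[[0,0,0,0,0,-0.05,2.0],[0,0,0,0,0,0,2.0]]]}}

```text
time: 17.2
ee_pos: [0.462, 0.1921, 0.2241]
tcp_rot: [-179.9, -0.1, 165.5]
wrist_force: [-0.2, 0.1, -2.9]
opening: 0.0256
```

```bash
cat > f.py <<'E'
from h import *
from workcell import bot,imaging
for k in range(3):
    s=imaging.camera('scene');o=bot.get_obs();print(o['ee_pos'].round(4),o['wrist_force'].round(1),o['joint_efforts'].round(2)[1:3])
E
python3 f.py
```

```text
[0.4621 0.1921 0.2242] [-0.8  0.2 -5. ] [-46.54  48.65]
[0.4621 0.1921 0.2243] [-1.1  0.7 -5.8] [-47.36  49.48]
[0.4621 0.1921 0.2242] [-0.5  0.5 -5.8] [-47.33  49.43]
```

The force has risen to about 5.5 N with the position stalled at 0.2242, so it's on the second stop and under lift-off. One last look at the foot.

```bash
python3 f.py; python3 - <<'E'
from h import *
from workcell import bot,imaging
s=imaging.camera('scene');t=imaging.camera('top');cv2.imwrite('pics/s12.png',s)
a=cv2.imread('pics/w10z.png')[:,440:];b=cv2.resize(s[160:290,150:250],(a.shape[1],a.shape[0]),interpolation=cv2.INTER_CUBIC)
cv2.imwrite('pics/12z.png',np.hstack([a,b]))
E
```

```text
[0.4621 0.1921 0.2242] [ 0.4  0.2 -5.8] [-47.39  49.51]
[0.4621 0.1921 0.2242] [-0.4  0.4 -5. ] [-47.47  49.59]
[0.4621 0.1921 0.2242] [-0.6 -0.4 -5.5] [-47.53  49.65]
```

View pics/12z.png

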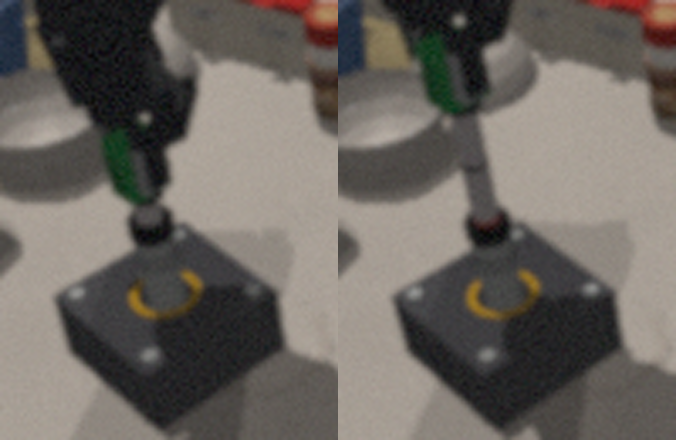

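View pics/s12.png

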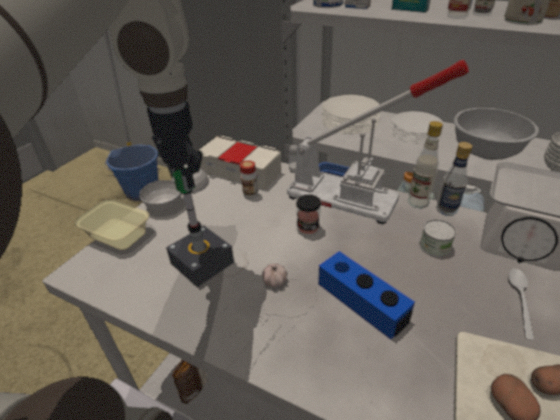

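The collar sits where it did before (row 228 in both crops). The jar, garlic and plugs are untouched and the head is held at the second stop. Handing in.

```bash
python3 -c "
from workcell import bot
print(bot.job_done());o=bot.get_obs();print(o['time'],o['ee_pos'],o['wrist_force'],o['opening'])"
```

```text
the job is handed in; nothing more can be done
None
the job is handed in; nothing more can be done
```

The pole stands in the yellow-ringed socket with its head held up at the second stop, and I handed the job in at about 17.7 s of the 64 s allowed. I gripped it across the plain faces, carried it shut, let go once it was seated, then re-gripped across the button and drew the head up.

- **Foot fully down:** at seating, the tool was at 0.1334 m, against 0.1332 m when I gripped the pole standing in the rack. The load on the wrist fell from 7.8 N to about 2 N.
- **Button pressed in:** the fingers closed to 25.6 mm across the 26 mm head.
- **Second stop reached:** the head had been drawn 90 mm. The pull rose from about 3.3 N to a steady 5.5 N with the tool stalled at 0.2242 m, below the 7 N that would lift the whole pole.
- **Foot still in place:** the collar sat at the same picture position at full extension as just after the draw began.
- **Other items:** in the last picture the jar, the garlic and both plugs were where they started.

The position measurements mostly agreed, but three were off:
- One wrist/top triangulation put the socket ring at 0.048 m instead of 0.055 m.
- Another put the head top at 0.166 m instead of 0.171 m.
- The nearest rack corner measured 9 mm low.

Their sideways positions agreed to about 2 mm, so I used the stated heights. No check failed after that. The state could not be read after hand-in.

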